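# Bleed the blow-off box and hold its lid open

## Robot

A 6-joint arm with a two-finger parallel gripper is mounted at the origin on the work surface. World frame = base frame: x ahead of the robot, y to its left, z up, the work surface at z = 0. Lengths are in mm, angles in degrees, forces in N, time in s.
With the tool pointing down it reaches from about 350 to 850 mm from the base axis. Payload 8.1 kg.
Tool frame: the origin (TCP) lies between the finger pads; the fingertips stand 17 mm ahead of it and the grasp point (between the pads) lies 2 mm behind it; z points along the fingers, y is the line along which they close (so a half turn about z gives the same grasp; the last joint's range is limited). The gripper opens to 85 mm and grips with 20 to 120 N. Pads are 22 mm wide; open, the fingers measure 114 mm over their backs; the gripper's body (76 mm by 85 mm) begins 54 mm behind the grasp point. The pads swing forward as they close: fully open they stand 13 mm farther back than shut.
Start: joints at [58.705, 7.471, 85.268, -0, 87.261, -4.893], TCP at [266.779, 537.433, 248.292] pointing down, gripper open.
Joint ranges: [-169.43, 169.43], [-51.17, 129.36], [1.28, 143.12], [-76.62, 256.62], [0, 156.53], [-152.29, 152.29]. Speed limits (degrees/s): [136.94, 136.94, 159.86, 180, 180, 180].

## Interface

Orientations are given as [roll, pitch, yaw] about the fixed x, y, z axes, in that order (R = Rz(yaw) Ry(pitch) Rx(roll)).
In Python, from bench import sense, snapshot, hand_in, trace, place_of gives the robot as it stands.
- The arm moves only by the shell command python3 -m handwheel 'ROWS' [FORCE]. ROWS is JSON, a list of rows, each a list of 7 numbers: the opening, from -1 (shut) to 1 (fully open), then the shift along the tool's x, y, z in cm, then the turn, a rotation vector about the tool's x, y, z in rad. A call has 1 to 12 rows; each row shifts and turns the commanded pose from where the row before left it, along the tool's axes as they then stand; what a row does not reach is not made up. A row lasts 1/12 s, in which the tool goes at most 41.7 mm and 7.16 degrees, less where a joint would pass 70% of its speed; a pose out of reach is approached as far as the arm can. A call with a gripper value outside its range is refused whole. The fingers move at their own pace and stop on an object; FORCE is the grip in N (left out, the last holds). Time passes only in rows, so rows that do not move let the fingers close. It gives the time, the measured TCP pose, the force, the opening and the grip force at its end, in the units of the state.
- sense(): the state, without advancing time (a new reading comes with each control period).
- snapshot(name): name is "side" or "top" or "wrist"; returns a dict with "image" (400x640x3 uint8, red, green, blue), "intrinsics" (3x3 intrinsics, pixels), "R" (3x3) and "t" (3): a world point X has camera coordinates R X + t. Camera axes: x right, y down, z forward; pixel columns grow to the right and rows downward; lengths in mm; the calibration is good to about 2 mm. A picture is of the moment at which its call begins. There is no depth.
- hand_in(): hands the job in; it is judged then, once.
Trained networks look in a picture, given as the dict that the camera call returned (one of the last four; its "shot" number tells which), for a name from the list of things; names that differ only in an ending like _2 or _b are one class to them, and where a whole thing is asked for, a point or a joint stands for the part that bears it (a point fixed in the world has none). Each returns a list of dicts, best first, with "conf" (0 to 1); they miss things now and then, are a little off and sometimes report something else, mostly with a low value. They report only what shows in the picture. A call takes as long as a camera call. They do not tell look-alikes from the thing itself.
- trace(picture, query): "pixels" (400x640 bool, what is visible of it).
- place_of(picture, query): "location" ([x, y, z] in mm, in world coordinates, good to about 4 mm: a listed point, or the origin of a listed thing).
The state is a dict: "time": time; "joint_pos": joint angles; "qd": joint speeds; "joint_efforts": joint torques, N m; "tool_pos": TCP position; "tcp_rot": TCP orientation; "ft_force": force on the tool from outside, world axes, zero at the start; "wrist_torque": the same for the moment, N m; "finger_gap": finger opening in mm; "grip_force": force on a finger pad.
Only numpy, scipy, OpenCV 4.12 (cv2) and the standard library are available. Lean on these libraries where they do the work, as an engineer would, in place of code of your own. Each camera call takes 0.05 s, during which the arm holds its last target. There are 200 camera calls.

## Task

First bleed the air: press the round-headed spring plunger of the valve block on the bench all the way down to its stop for a moment and let it spring back up. Then lift the self-closing lid of the blow-off box by its bow handle and hold it steady, open 50 degrees (within 5 degrees) from closed, so that a workmate can take the brackets out; finish while still holding it there with the gripper, as it falls shut when let go. Leave the tube offcut, the tin and the wrench where they are.

Things in the scene. Friction and masses are not known exactly. Their poses are not given: they have to be found in the camera images.
- box: Grey sheet-steel box standing fixed on the bench, 200 (x) x 240 (y) x 100 mm high, open at the top under its lid. Origin: centre of its underside on the bench. Its x axis points from the handle side to the hinge side, y along the hinge, z up. Its place and yaw vary.
- lid (a joint): Hinge of the lid, in rad: 0 closed (lying level on the box), growing as the handle side rises, up to a stop at 1.30; 50 degrees is 0.873. Weight and a spring always push it shut: about 3 to 8 N at the handle, square to the line from hinge to handle.
- lid_handle (a point): Middle of the lid's round steel handle bar, 12 mm thick, 142 mm long, parallel to the hinge, carried by thin arms 65 mm either side. With the lid shut it lies 230 mm from the hinge line along the box's -x (30 mm beyond the lid's front edge), 45 mm above it, 145 mm above the bench. It can be pinched from above and may turn between the fingers. Axes: the lid's, x to the hinge, y along it, z out of the lid.
- lid_hinge (a point): Middle of the lid's hinge line, on the far top rim of the box, about 100 mm above the bench. The lid (5 mm sheet, 204 x 244 mm, about 0.7 kg) turns about the box's y axis through this point. Axes turn with the lid.
- plunger (a joint): Travel of the valve's spring plunger, in m: 0 up, 0.012 down at its stop. Spring: about 3 N at the start, 8 N at the stop; it springs back up by itself.
- plunger_top (a point): Centre of the flat top of the plunger's round black head, 38 mm across, 10 mm thick, 86 mm above the bench when up; pressed straight down. It stands on a 42 mm aluminium valve block with a brass collar, on a 75 mm square steel plate fixed to the bench to the left or right of the box. Axes: the block's, z up.
- offcut: Bystander: loose upright offcut of square steel tube, 55 x 55 x 80 mm high, on the other side of the box from the valve. Origin: centre of its underside.
- tin: Bystander: loose plain round tin, 70 mm across and 90 mm high, beside the far part of the box, on the left. Origin: centre of its underside.
- wrench: Bystander: loose steel wrench lying on the bench beside the far part of the box, on the right, about 175 mm long. Origin: its underside near the middle.
There are look-alikes about, which are no part of the job. What is shaped like the part that bears plunger but orange is not meant.

How it is judged:
By the outcome, as a careful person would: the job done as asked, in the order asked, and still so for the second after the job is handed in, while the arm keeps its last pose, push and grip.
It also fails if it takes over 48 s, if anything falls off the work surface, if the arm or the gripper's body presses on something with over 40 N, if the wrist force passes 120 N, or if a joint passes its speed limit or range.

## Working session

There is one attempt and no reset: what is moved stays moved. The work goes in short steps, Python scripts to look and compute and a shell command to move; the robot and the scene stay as the last step left them, time stands still between calls to the robot, and variables do not carry over. Pictures are saved under pics/ and viewed, at most 10 in all, crops included, and the job is handed in when it is done.

```bash
mkdir -p pics
cat > h.py <<'E'
import numpy as np, cv2
from bench import sense, snapshot, hand_in, trace, place_of
def save(p,n,crop=None):
    im=p["image"][:,:,::-1]
    if crop: 
        a,b,c,d=crop; im=cv2.resize(im[b:d,a:c],None,fx=3,fy=3)
    cv2.imwrite("pics/"+n,im)
def proj(p,X):
    c=np.array(p["R"])@np.array(X)+np.array(p["t"]); q=np.array(p["intrinsics"])@c; return (q[:2]/q[2]).round(1)
def tri(ps,us):
    A=[]
    for p,u in zip(ps,us):
        P=np.array(p["intrinsics"])@np.c_[p["R"],p["t"]]
        A+=[u[0]*P[2]-P[0],u[1]*P[2]-P[1]]
    v=np.linalg.svd(np.array([a/np.linalg.norm(a[:3]) for a in A])*[1,1,1,1e-3])[2][-1]; 
    return v[:3]/v[3]*1e-3**-1*1e-3*1e3*1e-3 if 0 else v[:3]/(v[3]*1e-3)
E
python3 - <<'E'
from h import *
s=sense(); print(s["tool_pos"],s["tcp_rot"],s["time"],s["finger_gap"])
for n in ("side","top"):
    p=snapshot(n); save(p,n+"1.png")
    for q in ("box","lid_handle","lid_hinge","plunger_top","offcut","tin","wrench"):
        print(n,q,[(np.round(d["location"]).tolist(),round(d["conf"],2),proj(p,d["location"]).tolist()) for d in place_of(p,q)])
print(sense()["time"])
E
```

```text
[266.49074001 536.96248958 247.19924085] [-1.79890323e+02 -1.01967244e-02  1.53598326e+02] 0.0 85.1388961563768
side box [([648.0, 2.0, -2.0], 0.72, [345.0, 217.1])]
side lid_handle [([520.0, 4.0, 144.0], 0.72, [309.0, 184.2]), ([644.0, 1.0, -0.0], 0.48, [343.9, 217.1])]
side lid_hinge [([749.0, -2.0, 102.0], 0.96, [375.5, 190.2])]
side plunger_top [([430.0, -338.0, 83.0], 0.64, [295.7, 272.4]), ([456.0, -485.0, 90.0], 0.54, [314.9, 312.4]), ([294.0, -284.0, 89.0], 0.53, [242.5, 262.8])]
side offcut [([490.0, 344.0, 6.0], 0.73, [288.7, 172.3])]
side tin [([618.0, 326.0, 2.0], 0.94, [319.7, 172.7])]
side wrench [([628.0, -373.0, 2.0], 0.56, [369.8, 294.8])]
top box [([648.0, 2.0, 2.0], 0.62, [303.3, 163.6])]
top lid_handle [([518.0, 4.0, 147.0], 0.73, [301.7, 199.7])]
top lid_hinge [([747.0, 1.0, 97.0], 0.89, [301.7, 127.2])]
top plunger_top [([293.0, -289.0, 87.0], 0.57, [400.2, 272.5]), ([453.0, -490.0, 86.0], 0.56, [463.6, 218.2])]
top offcut [([492.0, 340.0, 2.0], 0.78, [200.7, 213.8])]
top tin [([619.0, 324.0, 1.0], 0.64, [205.1, 175.1]), ([649.0, -6.0, -0.0], 0.47, [305.8, 163.5])]
top wrench [([628.0, -370.0, -0.0], 0.6, [416.6, 166.8])]
0.8
```

View pics/side1.png

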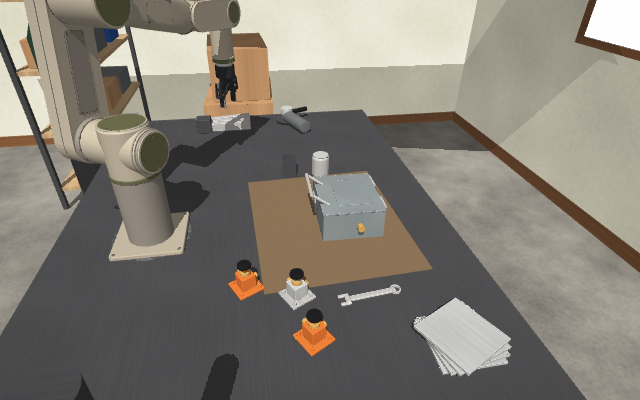

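View pics/top1.png

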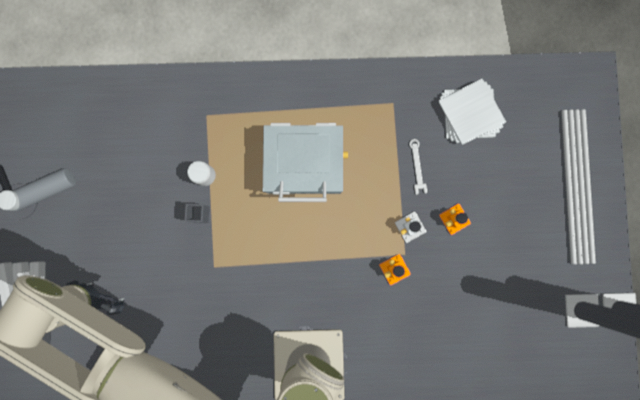

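Candidates for the plunger: orange at side (245,266)/top (398,270), grey at side (297,275)/top (414,227), and orange at side (314,318)/top (460,218). The description rules out orange, so I take the grey one. I'll triangulate it, measure the handle and check one close crop.

Run:
```python
from h import *
ps=[snapshot("side"),snapshot("top")]
us=[];cr=[(265,240,335,320),(385,195,445,255)]
for p,c in zip(ps,cr):
    a,b,cc,d=c; im=p["image"][b:d,a:cc].astype(int)
    m=(im.max(2)<45).astype(np.uint8)
    n,l,st,ce=cv2.connectedComponentsWithStats(m); i=1+np.argmax(st[1:,4]); print(st[i]+np.array([a,b,0,0,0]),ce[i]+[a,b]); us.append(ce[i]+[a,b])
    m=[t for t in trace(p,"lid_handle")]
    for t in m[:2]:
        print("h",round(t["conf"],2),t["pixels"].sum())
X=tri(ps,us);print("head",X,[proj(p,X) for p in ps],us)
a=[cv2.resize(p["image"][c[1]:c[3],c[0]:c[2]],(400,400)) for p,c in zip(ps,cr)]
a.append(cv2.resize(ps[1]["image"][165:215,250:360],(400,400)))
cv2.imwrite("pics/crop1.png",np.hstack(a[:2])[:,:,::-1])
```

```text
[306 309  17  11 155] [314.01935484 314.49677419]
h 0.55 2501Traceback (most recent call last):
  File "<stdin>", line 7, in <module>
    return _wrapfunc(a, 'argmax', axis=axis, out=out, **kwds)
    return bound(*args, **kwds)
ValueError: attempt to get argmax of an empty sequence
```

Run:
```python
from h import *
ps=[snapshot("side"),snapshot("top")]
us=[];cr=[(275,255,325,305),(390,205,440,250)]
for p,c,th in zip(ps,cr,(45,50)):
    a,b,cc,d=c; im=p["image"][b:d,a:cc].astype(int)
    print(im.max(2).min())
    m=(im.max(2)<max(th,im.max(2).min()+12)).astype(np.uint8)
    n,l,st,ce=cv2.connectedComponentsWithStats(m); i=1+np.argmax(st[1:,4]); print(st[i]+np.array([a,b,0,0,0])); us.append(ce[i]+[a,b])
X=tri(ps,us);print("head",X,[proj(p,X) for p in ps],us)
a=[cv2.resize(p["image"][c[1]:c[3],c[0]:c[2]],(390,390)) for p,c in zip(ps,cr)]
cv2.imwrite("pics/crop1.png",np.hstack(a)[:,:,::-1])
```

```text
23
[290 269  13  11 119]
57
[410 223  10   8  59]
head [ 431.68447358 -339.13665289   79.14370456] [array([296.3, 273.7]), array([414.4, 226.4])] [array([296.14285714, 273.68067227]), array([414.40677966, 226.27118644])]
```

View pics/crop1.png

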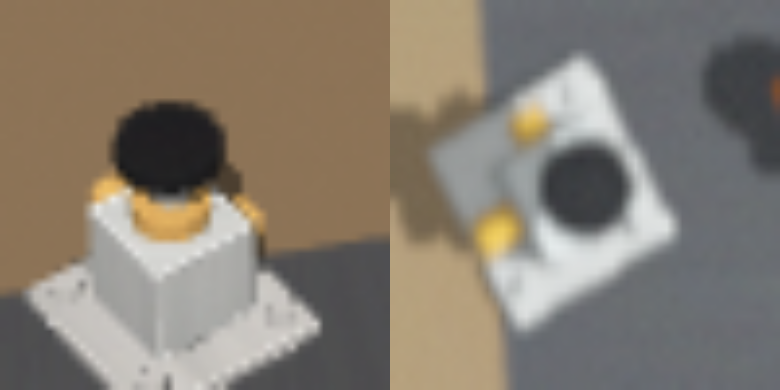

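The crop shows the light aluminium block with a black head and brass collar, head centre at side (296,274) and top (414,226). It is not orange, so it's the right one. First I turn the tool to yaw 90 while shutting the fingers.

```bash
python3 -m handwheel '[[-1,0,0,0,0,0,0.123],[-1,0,0,0,0,0,0.123],[-1,0,0,0,0,0,0.123],[-1,0,0,0,0,0,0.123],[-1,0,0,0,0,0,0.123],[-1,0,0,0,0,0,0.123],[-1,0,0,0,0,0,0.123],[-1,0,0,0,0,0,0.123],[-1,0,0,0,0,0,0.123],[-1,0,0,0,0,0,0]]' 40
python3 -m handwheel '[[-1,-3,2,0,0,0,0],[-1,-3,2,0,0,0,0],[-1,-3,2,0,0,0,0],[-1,-3,2,0,0,0,0],[-1,-3,2,0,0,0,0],[-1,-3,2,0,0,0,0],[-1,-3,2,0,0,0,0],[-1,-3,2,0,0,0,0],[-1,-4,0,0,0,0,0],[-1,-4,0,0,0,0,0],[-1,-4,0,0,0,0,0],[-1,-4,0,0,0,0,0]]'
```

```text
time: 1.88
tool_pos: [266.8, 537.4, 248.3]
tcp_rot: [-180.0, -0.0, 89.8]
ft_force: [0.9, -0.3, -0.7]
finger_gap: 0.5
grip_force: 0.0
time: 2.88
tool_pos: [427.7, 136.2, 248.4]
tcp_rot: [180.0, -0.0, 90.5]
ft_force: [0.3, -0.5, 1.1]
finger_gap: -0.1
grip_force: 0.0
```

```bash
python3 -m handwheel '[[-1,-4,0,0,0,0,0],[-1,-4,0,0,0,0,0],[-1,-4,0,0,0,0,0],[-1,-4,0,0,0,0,0],[-1,-4,0,0,0,0,0],[-1,-4,0,0,0,0,0],[-1,-4,0,0,0,0,0],[-1,-4,0,0,0,0,0],[-1,-4,0,0,0,0,0],[-1,-4,0,0,0,0,0],[-1,-4,0,2.5,0,0,0],[-1,-3.5,0,2.5,0,0,0]]'
python3 -m handwheel '[[-1,0,0,3,0,0,0],[-1,0,0,3,0,0,0],[-1,0,0,2,0,0,0],[-1,0,0,0,0,0,0]]'
python3 - <<'E'
from h import *
p=snapshot("wrist"); save(p,"w1.png"); print(sense()["tool_pos"],proj(p,[431,-339,85]))
print([(np.round(d["location"]),d["conf"]) for d in place_of(p,"plunger_top")])
E
```

```text
time: 3.88
tool_pos: [430.1, -334.8, 203.8]
tcp_rot: [179.8, 0.2, 90.4]
ft_force: [-0.3, 0.7, 1.2]
finger_gap: -0.1
grip_force: 0.0
time: 4.22
tool_pos: [426.5, -329.1, 116.4]
tcp_rot: [-179.6, -0.4, 90.4]
ft_force: [-0.4, 0.1, -0.6]
finger_gap: -0.0
grip_force: 0.0
[ 427.70798014 -329.98004775  119.37150897] [321.9 271. ]
[(array([ 299., -283.,   88.]), 0.79)]
```

View pics/w1.png

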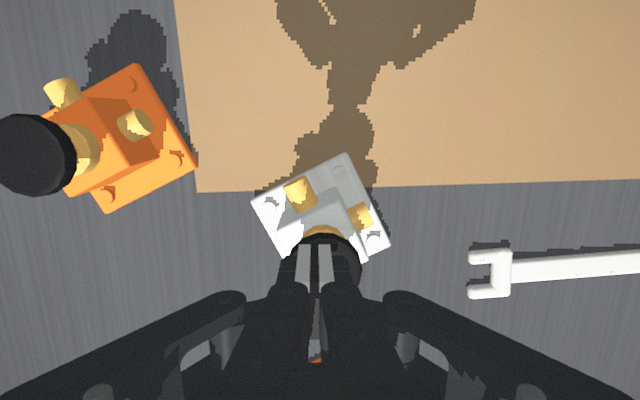

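The grey valve's head sits right under the fingertips, centre about (322,265). The orange look-alike is well off at (35,155).

```bash
python3 -m handwheel '[[-1,-0.9,0.35,0,0,0,0],[-1,0,0,0.7,0,0,0],[-1,0,0,0.7,0,0,0],[-1,0,0,0.4,0,0,0],[-1,0,0,0.2,0,0,0],[-1,0,0,0,0,0,0]]'
```

```text
time: 4.82
tool_pos: [433.0, -340.3, 101.9]
tcp_rot: [180.0, 0.0, 90.2]
ft_force: [-1.3, -0.8, 2.7]
finger_gap: 0.3
grip_force: 1.5
```

```bash
python3 -m handwheel '[[-1,0,0,0.3,0,0,0],[-1,0,0,0.2,0,0,0],[-1,0,0,0,0,0,0]]'
```

```text
time: 5.07
tool_pos: [433.1, -340.4, 97.1]
tcp_rot: [180.0, 0.0, 90.2]
ft_force: [-0.8, 1.8, 5.0]
finger_gap: -0.2
grip_force: 2.5
```

```bash
python3 -m handwheel '[[-1,0,0,0.3,0,0,0],[-1,0,0,0.2,0,0,0],[-1,0,0,0.1,0,0,0],[-1,0,0,0,0,0,0]]'
```

```text
time: 5.4
tool_pos: [433.2, -340.5, 91.5]
tcp_rot: [180.0, 0.0, 90.2]
ft_force: [-0.7, 1.0, 7.3]
finger_gap: -0.0
grip_force: 3.6
```

```bash
python3 -m handwheel '[[-1,0,0,0.1,0,0,0],[-1,0,0,0,0,0,0]]'
```

```text
time: 5.57
tool_pos: [433.2, -340.5, 91.1]
tcp_rot: [180.0, 0.0, 90.2]
ft_force: [-2.1, 2.1, 9.2]
finger_gap: -0.1
grip_force: 4.7
```

```bash
python3 -m handwheel '[[-1,0,0,0.1,0,0,0],[-1,0,0,0.1,0,0,0],[-1,0,0,0,0,0,0],[-1,0,0,0,0,0,0]]'
```

```text
time: 5.9
tool_pos: [433.4, -340.6, 90.9]
tcp_rot: [180.0, 0.0, 90.2]
ft_force: [-8.3, 7.3, 25.1]
finger_gap: 0.2
grip_force: 12.4
```

The stop is reached: 25 N with no more travel. I lift off and go above the handle, opening the fingers.

```bash
python3 -m handwheel '[[-1,0,0,-1,0,0,0],[-1,0,0,-3,0,0,0],[-1,0,0,-4,0,0,0],[-1,0,0,-4,0,0,0],[-1,0,0,-3,0,0,0],[0.2,3,0.8,0,0,0,0],[0.2,3.5,0.8,0,0,0,0],[0.2,3.5,0.8,0,0,0,0],[0.2,3.5,0.8,0,0,0,0],[0.2,3.5,0.8,0,0,0,0],[0.2,3.5,0.8,0,0,0,0],[0.2,3.5,0.8,0,0,0,0]]'
python3 -m handwheel '[[0.2,3.5,0.8,0,0,0,0],[0.2,3.5,0.8,0,0,0,0],[0.2,3.2,0.8,0,0,0,0],[0.2,0,0.5,0,0,0,0],[0.2,0,0,0,0,0,0],[0.2,0,0,0,0,0,0]]'
python3 - <<'E'
from h import *
s=sense(); print(s["tool_pos"],s["tcp_rot"])
p=snapshot("wrist"); save(p,"w2.png"); print(proj(p,[519,4,145]))
q=snapshot("top"); r=snapshot("side")
for n,c in (("w",p),("t",q),("s",r)):
  for k in ("lid_handle","lid_hinge","plunger_top"):
    print(n,k,[(np.round(d["location"]),round(d["conf"],2),proj(c,d["location"])) for d in place_of(c,k)])
E
```

```text
time: 6.9
tool_pos: [488.0, -98.3, 237.7]
tcp_rot: [-180.0, -0.0, 90.2]
ft_force: [1.4, 0.1, -0.4]
finger_gap: 51.5
grip_force: 0.0
time: 7.4
tool_pos: [516.6, 1.8, 237.5]
tcp_rot: [-179.9, 0.0, 90.2]
ft_force: [0.7, -0.5, 0.1]
finger_gap: 51.4
grip_force: 0.0
[516.62516369   1.77044669 237.51716115] [-1.79939772e+02  2.31570447e-02  9.02221635e+01]
[316.5 211.6]
w lid_handle [(array([518.,   2., 141.]), 0.64, array([314.9, 212.1]))]
w lid_hinge [(array([750.,  -4., 103.]), 0.65, array([615.2, 206.9]))]
w plunger_top []
t lid_handle []
t lid_hinge [(array([748.,  -1.,  95.]), 0.85, array([302.3, 127.2]))]
t plunger_top [(array([ 432., -341.,   88.]), 0.59, array([415.6, 226.1])), (array([ 294., -283.,   87.]), 0.54, array([398.2, 272.1])), (array([ 453., -486.,   85.]), 0.49, array([462.4, 218.2]))]
s lid_handle [(array([518.,   4., 146.]), 0.78, array([308.3, 183.6]))]
s lid_hinge [(array([749.,  -1., 100.]), 0.83, array([375.4, 190.6])), (array([519.,   2., 146.]), 0.58, array([308.7, 183.9]))]
s plunger_top [(array([ 295., -280.,   88.]), 0.62, array([242.6, 262. ])), (array([ 453., -484.,   87.]), 0.61, array([313.7, 313.2])), (array([ 428., -339.,   83.]), 0.56, array([295.1, 272.8]))]
```

View pics/w2.png

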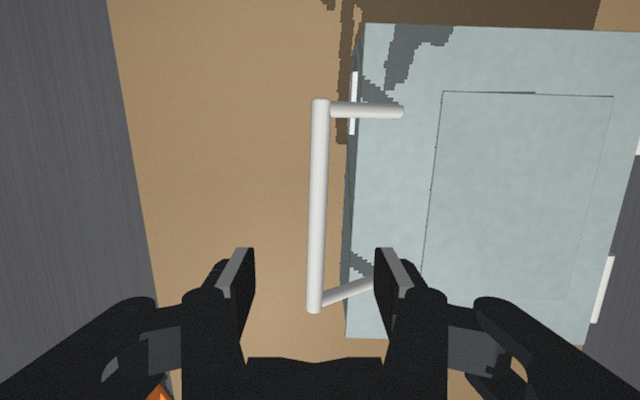

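The wrist view shows the bow handle bar from (321,101) to (314,312), middle (317,206), which matches (519,3.5,145). The fingers straddle it, and it is skewed by about -1.8°. I descend and pinch.

```bash
python3 -m handwheel '[[0.2,0.2,0.2,0,0,0,0.03],[0.2,0,0,3,0,0,0],[0.2,0,0,3,0,0,0],[0.2,0,0,2,0,0,0],[0.2,0,0,1.5,0,0,0],[0.2,0,0,0,0,0,0],[0.2,0,0,0,0,0,0]]'
```

```text
time: 8.58
tool_pos: [518.2, 4.0, 142.4]
tcp_rot: [-179.9, -0.0, 88.5]
ft_force: [-0.5, -0.3, -0.1]
finger_gap: 51.3
grip_force: 0.0
```

```bash
python3 -m handwheel '[[-1,0,0,0,0,0,0],[-1,0,0,0,0,0,0],[-1,0,0,0,0,0,0],[-1,0,0,0,0,0,0],[-1,0,0,0,0,0,0],[-1,0,0,0,0,0,0]]' 60
python3 - <<'E'
import numpy as np
# handle path in the box plane, from closed, every 5 deg: dx,dz in mm
a0=np.arctan2(45,230);r=np.hypot(230,45)
a=a0+np.radians(np.arange(0,51,5)); P=np.c_[-r*np.cos(a),r*np.sin(a)]
print((P-P[0]).round(1).tolist()); print(np.diff(P,axis=0).round(1).tolist())
E
```

```text
time: 9.08
tool_pos: [518.4, 3.9, 144.0]
tcp_rot: [-179.9, 0.0, 88.5]
ft_force: [-7.2, -0.6, 5.8]
finger_gap: 9.9
grip_force: 58.5
[[0.0, 0.0], [4.8, 19.9], [11.3, 39.3], [19.5, 58.0], [29.3, 76.0], [40.6, 93.0], [53.3, 109.0], [67.4, 123.8], [82.7, 137.3], [99.2, 149.5], [116.6, 160.1]]
[[4.8, 19.9], [6.5, 19.4], [8.2, 18.7], [9.8, 18.0], [11.3, 17.0], [12.7, 16.0], [14.1, 14.8], [15.3, 13.5], [16.5, 12.1], [17.4, 10.7]]
```

```bash
python3 -m handwheel '[[-1,0,0.24,-1,0,0,0],[-1,0,0.24,-1,0,0,0],[-1,0,0.33,-0.97,0,0,0],[-1,0,0.33,-0.97,0,0,0],[-1,0,0,0,0,0,0]]'
python3 - <<'E'
from h import *
p=snapshot("wrist"); save(p,"w3.png"); r=snapshot("side"); save(r,"s3.png",(220,90,460,260))
for c in (p,r): print([(np.round(d["location"]),round(d["conf"],2)) for d in place_of(c,"lid_handle")])
E
```

```text
time: 9.5
tool_pos: [529.6, 3.6, 184.8]
tcp_rot: [-179.9, 0.0, 88.5]
ft_force: [-13.6, -0.0, 0.4]
finger_gap: 9.8
grip_force: 58.6
[(array([528.,  -0., 183.]), 0.56)]
[(array([531.,   3., 180.]), 0.56)]
```

View pics/w3.png

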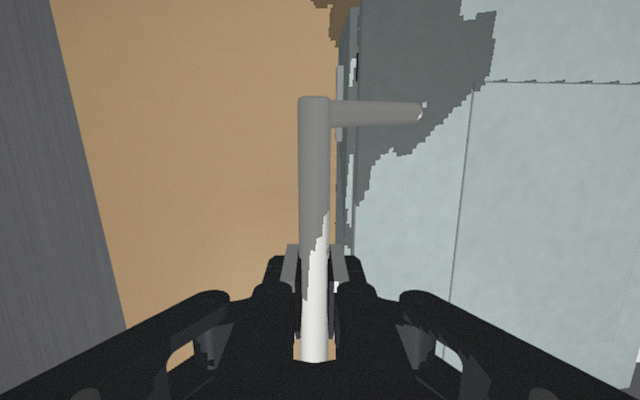

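The bar sits between the pads at about (314,250-340), the lid is rising, and the grip holds. I continue along the arc, easing the small radial load.

```bash
python3 -m handwheel '[[-1,0,0.3,-0.93,0,0,0],[-1,0,0.36,-0.93,0,0,0],[-1,0,0.49,-0.9,0,0,0],[-1,0,0.49,-0.9,0,0,0],[-1,0,0.56,-0.85,0,0,0],[-1,0,0.56,-0.85,0,0,0],[-1,0,0,0,0,0,0]]'
```

```text
time: 10.28
tool_pos: [558.6, 2.8, 240.0]
tcp_rot: [179.9, 0.0, 88.5]
ft_force: [-15.4, -1.5, 4.9]
finger_gap: 9.6
grip_force: 59.1
```

```bash
python3 -m handwheel '[[-1,0,0.63,-0.8,0,0,0],[-1,0,0.63,-0.8,0,0,0],[-1,0,0.7,-0.74,0,0,0],[-1,0,0.7,-0.74,0,0,0],[-1,0,0,0,0,0,0]]'
```

```text
time: 10.7
tool_pos: [585.2, 2.1, 271.8]
tcp_rot: [179.9, 0.0, 88.5]
ft_force: [-17.7, -1.1, 10.2]
finger_gap: 9.6
grip_force: 60.6
```

```bash
python3 -m handwheel '[[-1,0,0.62,-0.8,0,0,0],[-1,0,0.72,-0.68,0,0,0],[-1,0,0.8,-0.6,0,0,0],[-1,0,0.82,-0.6,0,0,0],[-1,0,0.85,-0.54,0,0,0],[-1,0,0.85,-0.54,0,0,0],[-1,0,0,0,0,0,0],[-1,0,0,0,0,0,0]]'
python3 - <<'E'
from h import *
from scipy.optimize import least_squares
P=np.array([[518.4,144],[529.6,184.8],[558.6,240],[585.2,271.8],sense()["tool_pos"][[0,2]] if isinstance(sense()["tool_pos"],np.ndarray) else [sense()["tool_pos"][0],sense()["tool_pos"][2]]])
p=[snapshot(n) for n in("side","wrist","top")]; save(p[0],"s4.png",(220,80,460,260))
for c in p:
  for k in("lid_handle","lid_hinge"): print(k,[(np.round(d["location"]),round(d["conf"],2)) for d in place_of(c,k)])
for h in ([748.5,100],): 
  v=P-h; print((np.degrees(np.arctan2(v[:,1]+1.5,-v[:,0]))-11.07).round(1),np.hypot(*v.T).round(1))
E
```

```text
time: 11.37
tool_pos: [631.7, 0.7, 308.3]
tcp_rot: [179.9, 0.0, 88.4]
ft_force: [-11.3, -1.2, 6.7]
finger_gap: 9.8
grip_force: 61.7
lid_handle [(array([632.,  -1., 305.]), 0.7), (array([490., 344.,   1.]), 0.45)]
lid_hinge [(array([751.,  -0.,  99.]), 0.71)]
lid_handle [(array([629.,  -3., 302.]), 0.62)]
lid_hinge [(array([750.,  -2., 101.]), 0.55)]
lid_handle [(array([634.,   1., 306.]), 0.7)]
lid_hinge []
[ 0.1 10.4 25.6 35.6 49.8] [234.3 234.8 235.9 237.  238.8]
```

View pics/s4.png

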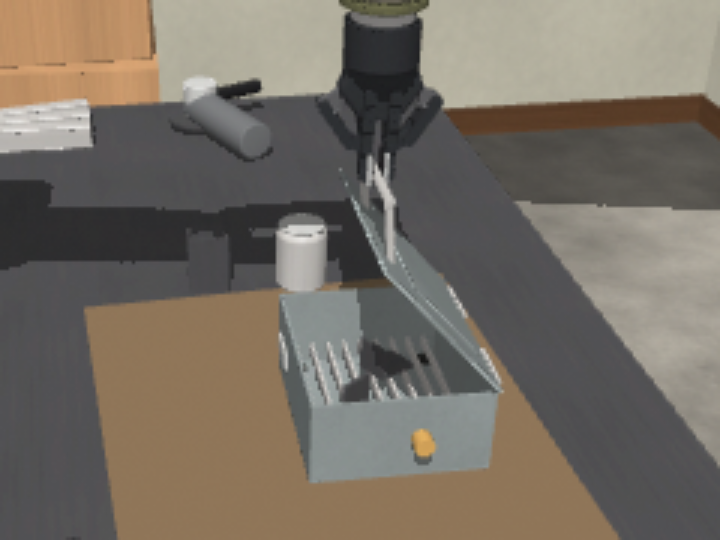

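The side crop shows the lid held open by the gripper at (375,170) in the crop, the brackets visible inside and the tin in place. Tool position gives about 49.8° and the networks about 49°. I settle briefly and hand in.

```bash
python3 -m handwheel '[[-1,0,0,0,0,0,0],[-1,0,0,0,0,0,0],[-1,0,0,0,0,0,0],[-1,0,0,0,0,0,0],[-1,0,0,0,0,0,0],[-1,0,0,0,0,0,0]]' && python3 -c "from bench import hand_in; print(hand_in())"
```

```text
time: 12.32
tool_pos: [631.1, 0.7, 308.0]
tcp_rot: [179.9, 0.0, 88.4]
ft_force: [-10.6, -1.3, 7.2]
finger_gap: 9.9
grip_force: 61.6
the job is handed in; nothing more can be done
None
```

The job is handed in at about 12 s: the grey valve's plunger was pressed to its stop and released, and the gripper is holding the lid by its handle at about 50° (49–50° measured), with the offcut, tin and wrench not touched.

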